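# Load the autosampler's standards tray

### The arm

A 6-joint arm with a two-finger parallel gripper is mounted at the origin on the work surface. World frame = base frame: x ahead of the robot, y to its left, z up, the work surface at z = 0. Lengths are in mm, angles in rad, forces in N, time in s.
With the tool pointing down it reaches from about 275 to 750 mm from the base axis. Payload 10.2 kg.
Tool frame: the origin (TCP) lies at the very end of the fingers, on their centre line; the grasp point (between the pads) lies 19 mm behind it; z points along the fingers, y is the line along which they close (so a half turn about z gives the same grasp; the last joint's range is limited). The gripper opens to 85 mm and grips with 20 to 120 N. Pads are 22 mm wide; open, the fingers measure 114 mm over their backs; the gripper's body (76 mm by 85 mm) begins 54 mm behind the grasp point. The pads swing forward as they close: fully open they stand 13 mm farther back than shut.
Start: joints at [-1.436, 0.313, 1.498, -0, 1.331, -0.223], TCP at [183.85, -491.762, 231.294] pointing down, gripper open.
Joint ranges: [-2.94, 2.94], [-0.97, 2.17], [0.19, 2.56], [-1.23, 4.37], [0.02, 3.11], [-2.88, 2.88]. Speed limits (rad/s): [2.39, 2.39, 3.01, 3.14, 3.14, 3.14].

### API

Orientations are given as a unit quaternion [w, x, y, z].
In Python, from rig import telemetry, optics, ctrl gives the robot as it stands.
- The arm moves only by the tool servo_tool, never from a script. Its argument "deltas" is a list of rows, each a list of 3 entries, a list of its own where there are three numbers: the shift along the tool's x, y, z in units of 20 cm (1.0 is 20 cm), then the turn, a rotation vector about the tool's x, y, z in units of 90 degrees (1.0 is 90 degrees), then the opening, from 0 (shut) to 1 (fully open). A call has 1 to 8 rows; each row shifts and turns the commanded pose from where the row before left it, along the tool's axes as they then stand; what a row does not reach is not made up. A row lasts 1/10 s, in which the tool goes at most 50 mm and 8.59 degrees, less where a joint would pass 70% of its speed; a pose out of reach is approached as far as the arm can. A call with a number of a shift or a turn outside -1 to 1 is refused whole. A call with a gripper value outside its range is refused whole. The fingers move at their own pace and stop on an object; "squeeze" is the grip in N (left out, the last holds). Time passes only in rows, so rows that do not move let the fingers close. It gives the time, the measured TCP pose, the force, the opening and the grip force at its end, in the units of the state.
- telemetry.sense(): the state, without advancing time (a new reading comes with each control period).
- optics.capture(name): name is "scene" or "top"; returns the picture (384x512x3 uint8, blue, green, red); there is no depth.
- optics.camera_model(name): a dict with "vfov" (degrees; the focal length in pixels is half the picture's height over the tangent of half this angle, whatever the lens; pixels are square), "cx", "cy" (the principal point, pixels), "dist" ([k1, k2, p1, p2, k3] as OpenCV has them; the pictures are not rectified), "R" (3x3) and "t" (3): a world point X has camera coordinates R X + t. Camera axes: x right, y down, z forward; pixel columns grow to the right and rows downward; lengths in mm; the calibration is good to about 2 mm. A picture is of the moment at which its call begins. camera_model takes no time and is no camera call.
- ctrl.finish_job(): hands the job in; it is judged then, once.
The state is a dict: "time_s": time; "joints": joint angles; "dq": joint speeds; "tau": joint torques, N m; "eef_pos": TCP position; "ee_rot": TCP orientation; "force": force on the tool from outside, world axes, zero at the start; "wrist_torque": the same for the moment, N m; "grip_width": opening from 0.0 (shut) to 1.0 (fully open); "grip_force": force on a finger pad.
Only numpy, scipy, OpenCV 4.12 (cv2) and the standard library are available. Lean on these libraries where they do the work, as an engineer would, in place of code of your own. Each camera call takes 0.05 s, during which the arm holds its last target. There are 200 camera calls.

### The job

Get the standards tray ready for the next run: gather the four white bottles from the bench and stand each one in the tray's holder of the same colour as its cap. The amber bottles are out of date: leave them standing where they are, whatever their cap. Keep the white bottles upright all the while.

Things in the scene. Friction and masses are not known exactly. Their poses are not given: they have to be found in the camera images.
- bottle_red: White plastic bottle with a red cap, to go into the red holder. 80 mm tall, 90 g: white body 42 mm across, 48 mm high; shoulder sloping in up to 54 mm; smooth red cap 28 mm across from there to the top. From above the white shoulder rings the cap. Origin: centre of underside, z up. On the bench (z = 0), to the right; things there stand 75 mm or more apart between centres, none taller than 80 mm.
- bottle_blue: White plastic bottle with a blue cap, to go into the blue holder. 80 mm tall, 90 g: white body 42 mm across, 48 mm high; shoulder sloping in up to 54 mm; smooth blue cap 28 mm across from there to the top. From above the white shoulder rings the cap. Origin: centre of underside, z up. On the bench (z = 0), to the right; things there stand 75 mm or more apart between centres, none taller than 80 mm.
- bottle_green: White plastic bottle with a green cap, to go into the green holder. 80 mm tall, 90 g: white body 42 mm across, 48 mm high; shoulder sloping in up to 54 mm; smooth green cap 28 mm across from there to the top. From above the white shoulder rings the cap. Origin: centre of underside, z up. On the bench (z = 0), to the right; things there stand 75 mm or more apart between centres, none taller than 80 mm.
- bottle_yellow: White plastic bottle with a yellow cap, to go into the yellow holder. 80 mm tall, 90 g: white body 42 mm across, 48 mm high; shoulder sloping in up to 54 mm; smooth yellow cap 28 mm across from there to the top. From above the white shoulder rings the cap. Origin: centre of underside, z up. On the bench (z = 0), to the right; things there stand 75 mm or more apart between centres, none taller than 80 mm.
- nest_red: Round red holder, place of the red-capped bottle: a shallow dish, 72 mm outer and 64 mm inner diameter, rim 11 mm high, flat floor 3 mm above its origin (centre of underside, z up). One of four, fixed two by two at 86 mm pitch in a white tray fixed to the bench (190 mm square, walls 16 mm high, grey lugs).
- nest_blue: Round blue holder, place of the blue-capped bottle: a shallow dish, 72 mm outer and 64 mm inner diameter, rim 11 mm high, flat floor 3 mm above its origin (centre of underside, z up). One of four, fixed two by two at 86 mm pitch in a white tray fixed to the bench (190 mm square, walls 16 mm high, grey lugs).
- nest_green: Round green holder, place of the green-capped bottle: a shallow dish, 72 mm outer and 64 mm inner diameter, rim 11 mm high, flat floor 3 mm above its origin (centre of underside, z up). One of four, fixed two by two at 86 mm pitch in a white tray fixed to the bench (190 mm square, walls 16 mm high, grey lugs).
- nest_yellow: Round yellow holder, place of the yellow-capped bottle: a shallow dish, 72 mm outer and 64 mm inner diameter, rim 11 mm high, flat floor 3 mm above its origin (centre of underside, z up). One of four, fixed two by two at 86 mm pitch in a white tray fixed to the bench (190 mm square, walls 16 mm high, grey lugs).
- amber_red: Look-alike that stays where it is: amber-brown bottle with a red cap. 80 mm tall, 90 g: amber-brown body 42 mm across, 48 mm high; shoulder sloping in up to 54 mm; smooth red cap 28 mm across from there to the top. From above the amber-brown shoulder rings the cap. Origin: centre of underside, z up. Stands among the white ones.
- amber_blue: Look-alike that stays where it is: amber-brown bottle with a blue cap. 80 mm tall, 90 g: amber-brown body 42 mm across, 48 mm high; shoulder sloping in up to 54 mm; smooth blue cap 28 mm across from there to the top. From above the amber-brown shoulder rings the cap. Origin: centre of underside, z up. Stands among the white ones.
Not all that is in view belongs to the job. What is shaped like the amber_blue but pink is not meant. There is more than one size of the nest_red; the one meant has the size given above.

How it is judged (in metres and radians):
At the end, for the whole second after the job is handed in: Each white bottle stands upright (within 0.1 rad) and still on the floor of the holder of its cap's colour, inside its rim (centres within 13.5 mm, underside less than 7 mm above the holder's origin); both amber bottles stand upright within 20 mm of where they started (horizontal distance between bottle_red and nest_red below 0.0135 m and z of bottle_red in the frame of nest_red below 0.007 m and angle between each of bottle_red, bottle_blue, bottle_green, bottle_yellow, amber_red, amber_blue's own z axis and vertical below 0.1 rad and linear speed of each of bottle_red, bottle_blue, bottle_green, bottle_yellow below 0.02 m/s and horizontal distance between bottle_blue and nest_blue below 0.0135 m and z of bottle_blue in the frame of nest_blue below 0.007 m and horizontal distance between bottle_green and nest_green below 0.0135 m and z of bottle_green in the frame of nest_green below 0.007 m and horizontal distance between bottle_yellow and nest_yellow below 0.0135 m and z of bottle_yellow in the frame of nest_yellow below 0.007 m and distance of each of amber_red, amber_blue from where it was at the start of the episode below 0.02 m); the robot touches nothing.
It fails at once if an amber bottle is shifted by more than 30 mm or knocked over (distance of any of amber_red, amber_blue from where it was at the start of the episode above 0.03 m or angle between any of amber_red, amber_blue's own z axis and vertical above 0.5 rad).
It fails at once if a white bottle is tipped by more than 0.6 rad (angle between any of bottle_red, bottle_blue, bottle_green, bottle_yellow's own z axis and vertical above 0.6 rad).
It also fails if it takes over 128 s, if anything falls off the work surface, if the arm or the gripper's body presses on something with over 40 N, if the wrist force passes 120 N, or if a joint passes its speed limit or range.

## Working session

There is one attempt and no reset: what is moved stays moved. The work goes in short steps, Python scripts to look and compute and a tool call to move; the robot and the scene stay as the last step left them, time stands still between calls to the robot, and variables do not carry over. Pictures are saved under pics/ and viewed, at most 14 in all, crops included, and the job is handed in when it is done.

Besides the shell and the picture viewer there is one more tool, called after "Request:" as name(argument=value, ...), one argument or row to a line, values as JSON. servo_tool: Moves the arm, as the interface text tells. Its arguments: {"type":"object","properties":{"deltas":{"type":"array"},"squeeze":{"type":"number"}},"required":["deltas"]}

```bash
mkdir -p pics
python3 - <<'E'
from rig import telemetry, optics
import cv2
s=telemetry.sense(); print({k:s[k] for k in('time_s','eef_pos','ee_rot','grip_width')})
for n in('top','scene'):
    cv2.imwrite(f'pics/{n}0.png',optics.capture(n)); m=optics.camera_model(n); print(n,m)
E
```

```text
{'time_s': 0.0, 'eef_pos': array([ 183.79173106, -491.50501613,  230.73332983]), 'ee_rot': array([-6.42853168e-04,  9.84041521e-01,  1.77937829e-01,  1.02978041e-05]), 'grip_width': 0.9992577841193433}
top {'vfov': 42.5387613997115, 'cx': 260.2378814121303, 'cy': 188.11685630898182, 'dist': array([-0.18955511,  0.        ,  0.        ,  0.        ,  0.        ]), 'R': array([[-0.00672915, -0.99997355, -0.00275889],
       [-0.98862894,  0.00706723, -0.15020943],
       [ 0.15022495,  0.00171674, -0.98865035]]), 't': array([ -36.54132831,  532.81343136, 1440.9454741 ])}
scene {'vfov': 48.12247468119192, 'cx': 254.91016204947758, 'cy': 196.5990501527024, 'dist': array([-0.15397543,  0.        ,  0.        ,  0.        ,  0.        ]), 'R': array([[-0.34079223,  0.94010017,  0.00850498],
       [ 0.70845189,  0.26274424, -0.65502778],
       [-0.61802636, -0.217203  , -0.75555693]]), 't': array([ 215.33235129, -359.11990033, 1350.03819066])}
```

View pics/top0.png

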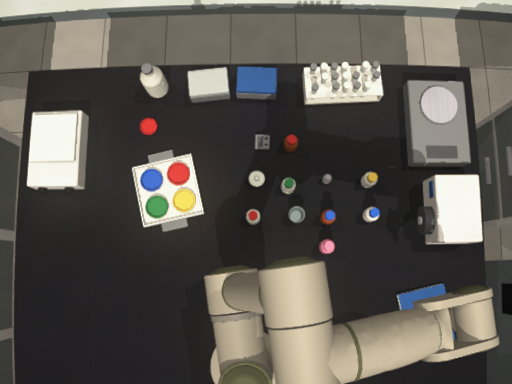

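View pics/scene0.png

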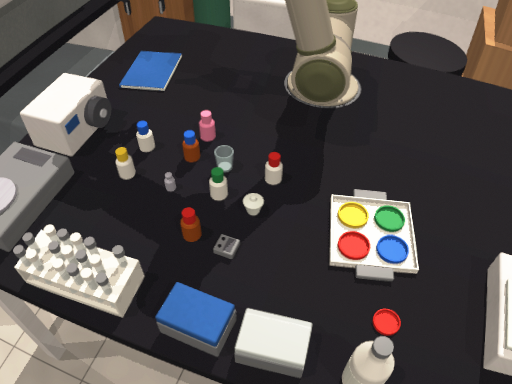

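The top view shows white bottles with caps red (253,215), green (288,185), yellow (370,179) and blue (372,213). The ambers are at (291,142) and (328,216), with pink at (327,246). The tray's nests are blue (151,180), red (178,173), green (157,206) and yellow (184,200). The red lid at (148,126) is a decoy, and a jar, glass and vial stand between the bottles.

```bash
cat > h.py <<'E'
import numpy as np, cv2
from rig import telemetry, optics
def ray(n,px):
    m=optics.camera_model(n); f=192/np.tan(np.radians(m['vfov']/2))
    K=np.array([[f,0,m['cx']],[0,f,m['cy']],[0,0,1]])
    u=cv2.undistortPoints(np.array([[px]],float),K,m['dist'])[0,0]
    return -m['R'].T@m['t'], m['R'].T@np.array([*u,1.])
def plane(n,px,z):
    c,d=ray(n,px); return c+d*(z-c[2])/d[2]
def two(p,q):
    a,b=ray('top',p); c,d=ray('scene',q); s=np.linalg.lstsq(np.c_[b,-d],c-a,rcond=None)[0]
    A=a+b*s[0]; C=c+d*s[1]; return (A+C)/2,np.linalg.norm(A-C)
HUE={'red':[(0,5),(174,180)],'blue':[(105,125)],'green':[(45,80)],'yellow':[(18,32)]}
def blob(img,col,near,r=14):
    h=cv2.cvtColor(img,cv2.COLOR_BGR2HSV); m=np.zeros(h.shape[:2],np.uint8)
    for a,b in HUE[col]: m|=cv2.inRange(h,(a,130,60),(b,255,255))
    n,l,st,ce=cv2.connectedComponentsWithStats(m)
    c=[(st[i,4],i) for i in range(1,n) if np.hypot(*(ce[i]-near))<r]
    if not c: return None
    i=max(c)[1]; return ce[i],st[i,2:5]
E
python3 - <<'E'
from h import *
np.set_printoptions(precision=1,suppress=True)
t=cv2.imread('pics/top0.png'); s=cv2.imread('pics/scene0.png')
B=dict(red=((253,215),(274,160)),green=((288,185),(218,175)),yellow=((370,177),(122,155)),blue=((373,213),(143,127)),
 Ared=((291,140),(189,216)),Ablue=((329,216),(190,137)))
for k,(p,q) in B.items():
    c=k.lstrip('A'); a=blob(t,c,p); b=blob(s,c,q); print(k,a,b)
    print('   z74',plane('top',a[0],74),plane('scene',b[0],70),two(a[0],b[0]))
N=dict(red=((178,173),(353,245)),green=((157,206),(389,218)),yellow=((184,200),(352,215)),blue=((151,180),(392,250)))
for k,(p,q) in N.items():
    a=blob(t,k,p); b=blob(s,k,q); print('nest',k,a,b); print('   ',plane('top',a[0],6),plane('scene',b[0],6),two(a[0],b[0]))
for nm,p,z in(('vial',(327,178),35),('jar',(256,178),30),('glass',(296,213),50),('pink',(327,246),74)): print(nm,plane('top',p,z))
cv2.imwrite('pics/crop0.png',cv2.resize(t[120:265,230:400],None,fx=4.5,fy=4,interpolation=cv2.INTER_CUBIC))
E
```

```text
red (array([252.5, 215. ]), array([ 8,  9, 60], dtype=int32)) (array([274. , 158.7]), array([ 13,  15, 168], dtype=int32))
   z74 [448.4 -17.2  74. ] [451.  -17.9  70. ] (array([449.1, -17.8,  68.3]), np.float64(1.2909853287686592))
green (array([288.5, 183.1]), array([ 8,  7, 42], dtype=int32)) (array([216.9, 174.4]), array([ 13,  16, 155], dtype=int32))
   z74 [ 541.8 -123.5   74. ] [ 545.8 -124.9   70. ] (array([ 543.3, -124.9,   67.4]), np.float64(2.188515265630306))
yellow (array([372.1, 176.6]), array([11, 10, 81], dtype=int32)) (array([121.3, 153.7]), array([ 13,  15, 157], dtype=int32))
   z74 [ 559.7 -373.1   74. ] [ 562.  -372.5   70. ] (array([ 560.6, -374.2,   68.2]), np.float64(0.5639743935873208))
blue (array([374.4, 212.1]), array([10,  9, 72], dtype=int32)) (array([142.1, 126.8]), array([ 13,  15, 143], dtype=int32))
   z74 [ 453.7 -375.6   74. ] [ 455.5 -375.3   70. ] (array([ 454.1, -376.7,   68.5]), np.float64(0.4461686746732001))
Ared (array([291.4, 139.1]), array([10, 12, 88], dtype=int32)) (array([188.3, 215.2]), array([ 15,  18, 208], dtype=int32))
   z74 [ 674.7 -134.3   74. ] [ 677.2 -134.5   70. ] (array([ 676.2, -134.9,   68.6]), np.float64(0.4720745077515281))
Ablue (array([329.5, 214.9]), array([10,  9, 68], dtype=int32)) (array([189.1, 136.4]), array([ 13,  15, 143], dtype=int32))
   z74 [ 446.9 -241.9   74. ] [ 448.2 -242.9   70. ] (array([ 447.5, -243. ,   69.3]), np.float64(0.7641433301810937))
nest red (array([177.9, 173.3]), array([ 23,  22, 389], dtype=int32)) (array([353.5, 245.1]), array([ 32,  29, 718], dtype=int32))
    [586.2 215.3   6. ] [584.1 213.8   6. ] (array([585.8, 214.3,   8.5]), np.float64(1.2388576626583407))
nest green None (array([389.2, 218.1]), array([ 30,  25, 586], dtype=int32))Traceback (most recent call last):
  File "<stdin>", line 11, in <module>
TypeError: 'NoneType' object is not subscriptable
```

```bash
sed -i "s/'green':\[(45,80)\]/'green':[(45,90)]/" h.py
python3 - <<'E'
from h import *
np.set_printoptions(precision=1,suppress=True)
t=cv2.imread('pics/top0.png'); s=cv2.imread('pics/scene0.png')
print('hsv',cv2.cvtColor(t,cv2.COLOR_BGR2HSV)[206,157])
N=dict(red=((178,173),(353,245)),green=((157,206),(389,218)),yellow=((184,200),(352,215)),blue=((151,180),(392,250)))
for k,(p,q) in N.items():
    a=blob(t,k,p); b=blob(s,k,q); print('nest',k,a,b); 
    if a and b: print('   ',plane('top',a[0],6),plane('scene',b[0],6),two(a[0],b[0]))
for nm,p,z in(('vial',(327,178),35),('jar',(256,178),30),('glass',(296,213),50),('pink',(327,246),74)): print(nm,plane('top',p,z))
h=cv2.cvtColor(t,cv2.COLOR_BGR2HSV)
cv2.imwrite('pics/crop0.png',cv2.resize(t[125:265,235:400],None,fx=4,fy=4,interpolation=cv2.INTER_CUBIC))
E
```

```text
hsv [ 64 124 160]
nest red (array([177.9, 173.3]), array([ 23,  22, 389], dtype=int32)) (array([353.5, 245.1]), array([ 32,  29, 718], dtype=int32))
    [586.2 215.3   6. ] [584.1 213.8   6. ] (array([585.8, 214.3,   8.5]), np.float64(1.2388576626583407))
nest green None (array([389.2, 218.1]), array([ 30,  25, 586], dtype=int32))
nest yellow (array([183.6, 200.2]), array([ 22,  22, 390], dtype=int32)) (array([352.6, 214.6]), array([ 31,  26, 627], dtype=int32))
    [501.8 196.1   6. ] [499.7 194.5   6. ] (array([501.6, 195. ,   8.4]), np.float64(1.2729353682353746))
nest blue (array([151. , 179.4]), array([ 21,  22, 363], dtype=int32)) (array([392.1, 248.7]), array([ 31,  28, 689], dtype=int32))
    [567.6 299.7   6. ] [564.6 297.8   6. ] (array([567. , 298.1,   9.4]), np.float64(1.5710876716786841))
vial [ 562.9 -242.9   35. ]
jar [565.2 -27.6  30. ]
glass [ 455.7 -145.7   50. ]
pink [ 356.3 -232.7   74. ]
```

View pics/crop0.png

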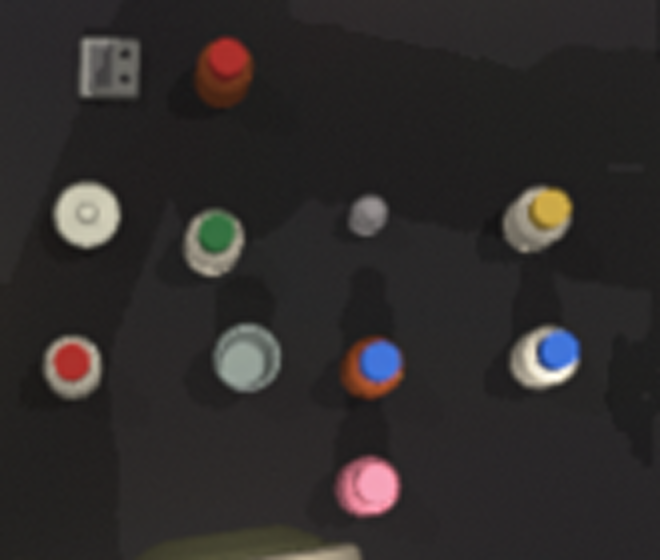

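The crop confirms it: whites red, green, yellow and blue, with amber red and blue and pink to be left. The green nest follows from the 86 mm square at about (483,279). The other nests are red (585,215), yellow (501,195) and blue (566,298), and the measured heights of about 68 mm (caps) and 8 mm (nests) are plausible. I'll keep the tool yaw and go to blue first.

```bash
cat >> h.py <<'E'
from scipy.spatial.transform import Rotation as Ro
T=dict(bred=(449.5,-17.6),bgreen=(543.5,-124.4),byellow=(560.5,-373.2),bblue=(454.3,-376),
 nred=(585.4,214.6),nyellow=(501,195.2),nblue=(566.3,298.5),ngreen=(482.5,279.2))
if __name__=='__main__':
    import sys
    s=telemetry.sense(); w,x,y,z=s['ee_rot']; R=Ro.from_quat([x,y,z,w]).as_matrix(); p=s['eef_pos']
    xy=T[sys.argv[1]]; d=np.array([*xy,float(sys.argv[2])])-p
    print(s['time_s'],'pos',p.round(1),'tilt',R[:2,2].round(4),'yaw',round(float(np.arctan2(R[1,0],R[0,0])),4),'w',s['grip_width'],'F',np.round(s['force'],1),'q',np.round(s['joints'],2))
    print('d',d.round(1),'units',(R.T@d/200).round(3),'rows',np.linalg.norm(d)/45)
E
python3 h.py bblue 140
python3 - <<'E'
from h import *
s=cv2.imread('pics/scene0.png');print(plane('scene',(389.2,218.1),6))
E
```

```text
0.1 pos [ 183.8 -491.5  230.8] tilt [-0.0002  0.0011] yaw 0.3579 w 1.0021856965537963 F [ 0.3 -0.5  0.5] q [-1.44  0.31  1.5  -0.    1.33 -0.22]
d [270.5 115.5 -90.8] units [ 1.469 -0.067  0.454] rows 6.840033506058113
[480.03667631 278.53837909   6.        ]
```

Request:
servo_tool(
  deltas=[
    [[0.184,-0.008,0.057],[0,0,0],0.8],
    [[0.184,-0.008,0.057],[0,0,0],0.8],
    [[0.184,-0.008,0.057],[0,0,0],0.8],
    [[0.184,-0.008,0.057],[0,0,0],0.8],
    [[0.184,-0.008,0.057],[0,0,0],0.8],
    [[0.184,-0.008,0.057],[0,0,0],0.8],
    [[0.184,-0.008,0.057],[0,0,0],0.8],
    [[0.184,-0.008,0.057],[0,0,0],0.8],
  ],
  squeeze=40,
)

```text
time_s: 0.9
eef_pos: [456.3, -375.8, 139.3]
ee_rot: [-0.0, 0.984, 0.178, -0.0]
force: [-0.1, -0.6, -0.3]
grip_width: 0.803
grip_force: 0.0
```

Request:
servo_tool(
  deltas=[
    [[0,0,0],[0,0,0],0.8],
    [[0,0,0],[0,0,0],0.8],
    [[0,0,0],[0,0,0],0.8],
  ],
)

```text
time_s: 1.2
eef_pos: [454.5, -377.2, 140.3]
ee_rot: [0.0, 0.984, 0.178, -0.0]
force: [-0.6, -0.1, 0.1]
grip_width: 0.799
grip_force: 0.0
```

```bash
python3 h.py bblue 21
```

```text
1.2 pos [ 454.5 -377.2  140.3] tilt [-0.0001 -0.0002] yaw 0.357 w 0.7989817521123551 F [-0.6 -0.1  0.1] q [-0.89  0.54  1.41 -0.    1.19  0.32]
d [  -0.2    1.2 -119.3] units [ 0.001 -0.006  0.597] rows 2.651523032892332
```

Request:
servo_tool(
  deltas=[
    [[0,-0.005,0.12],[0,0,0],0.8],
    [[0,0,0.12],[0,0,0],0.8],
    [[0,0,0.12],[0,0,0],0.8],
    [[0,0,0.12],[0,0,0],0.8],
    [[0,0,0.08],[0,0,0],0.8],
    [[0,0,0.045],[0,0,0],0.8],
    [[0,0,0],[0,0,0],0.8],
    [[0,0,0],[0,0,0],0.8],
  ],
)

```text
time_s: 2.0
eef_pos: [454.8, -376.4, 20.0]
ee_rot: [0.001, 0.984, 0.178, 0.0]
force: [0.1, -0.8, -0.3]
grip_width: 0.796
grip_force: 0.0
```

Request:
servo_tool(
  deltas=[
    [[0,0,0],[0,0,0],0.6],
    [[0,0,0],[0,0,0],0.5],
    [[0,0,0],[0,0,0],0.4],
    [[0,0,0],[0,0,0],0.3],
    [[0,0,0],[0,0,0],0.3],
    [[0,0,0],[0,0,0],0.3],
    [[0,0,0],[0,0,0],0.3],
  ],
  squeeze=40,
)

```text
time_s: 2.7
eef_pos: [455.0, -376.0, 20.2]
ee_rot: [0.001, 0.984, 0.178, 0.0]
force: [-2.1, 1.9, 5.5]
grip_width: 0.48
grip_force: 40.7
```

Request:
servo_tool(
  deltas=[
    [[0,0,-0.1],[0,0,0],0.3],
    [[0,0,-0.15],[0,0,0],0.3],
    [[0,0,-0.15],[0,0,0],0.3],
    [[0,0,-0.15],[0,0,0],0.3],
    [[0,0,-0.1],[0,0,0],0.3],
    [[0,0,0],[0,0,0],0.3],
    [[0,0,0],[0,0,0],0.3],
  ],
)

```text
time_s: 3.4
eef_pos: [454.6, -375.5, 148.5]
ee_rot: [-0.0, 0.984, 0.178, -0.0]
force: [-0.4, 0.7, -1.2]
grip_width: 0.474
grip_force: 40.8
```

```bash
python3 h.py nblue 150
python3 - <<'E'
from h import *
im=optics.capture('scene'); cv2.imwrite('pics/s1.png',cv2.resize(im[30:240,40:440],None,fx=2,fy=2))
E
```

```text
3.4 pos [ 454.6 -375.5  148.5] tilt [-0.0004  0.0004] yaw 0.3579 w 0.4736443126326772 F [-0.4  0.7 -1.2] q [-0.89  0.53  1.41 -0.    1.21  0.32]
d [111.7 674.    1.5] units [ 1.704 -2.961 -0.006] rows 15.18149815194646
```

View pics/s1.png

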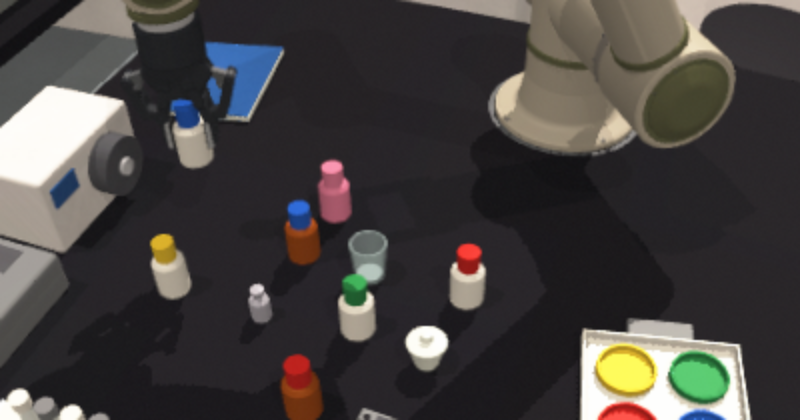

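Blue is gripped upright at (190,140) in the crop. I'll carry it to its nest.

Request:
servo_tool(
  deltas=[
    [[0.04,-0.07,0],[0,0,0],0.3],
    [[0.09,-0.156,0],[0,0,0],0.3],
    [[0.09,-0.156,0],[0,0,0],0.3],
    [[0.09,-0.156,0],[0,0,0],0.3],
    [[0.09,-0.156,0],[0,0,0],0.3],
    [[0.09,-0.156,0],[0,0,0],0.3],
    [[0.09,-0.156,0],[0,0,0],0.3],
    [[0.09,-0.156,0],[0,0,0],0.3],
  ],
)

```text
time_s: 4.25
eef_pos: [498.3, -108.5, 148.2]
ee_rot: [-0.001, 0.984, 0.178, -0.001]
force: [-0.1, 0.0, -0.7]
grip_width: 0.477
grip_force: 40.8
```

Request:
servo_tool(
  deltas=[
    [[0.09,-0.156,0],[0,0,0],0.3],
    [[0.09,-0.156,0],[0,0,0],0.3],
    [[0.09,-0.156,0],[0,0,0],0.3],
    [[0.09,-0.156,0],[0,0,0],0.3],
    [[0.09,-0.156,0],[0,0,0],0.3],
    [[0.09,-0.156,0],[0,0,0],0.3],
    [[0.09,-0.156,0],[0,0,0],0.3],
    [[0.09,-0.156,0],[0,0,0],0.3],
  ],
)

```text
time_s: 5.05
eef_pos: [545.3, 175.3, 148.1]
ee_rot: [-0.0, 0.984, 0.178, -0.001]
force: [-0.1, -0.5, -0.4]
grip_width: 0.475
grip_force: 40.8
```

Request:
servo_tool(
  deltas=[
    [[0.085,-0.148,0],[0,0,0],0.3],
    [[0.085,-0.148,0],[0,0,0],0.3],
    [[0.085,-0.148,0],[0,0,0],0.3],
    [[0.04,-0.07,0],[0,0,0],0.3],
    [[0.019,-0.037,0],[0,0,0],0.3],
    [[0,0,0],[0,0,0],0.3],
    [[0,0,0],[0,0,0],0.3],
  ],
)

```text
time_s: 5.75
eef_pos: [566.2, 297.7, 148.7]
ee_rot: [0.0, 0.984, 0.178, -0.0]
force: [-0.7, -0.4, -1.6]
grip_width: 0.476
grip_force: 40.8
```

```bash
python3 h.py nblue 30
```

```text
5.75 pos [566.2 297.7 148.7] tilt [-0.0009 -0.0005] yaw 0.3575 w 0.4758380403096017 F [-0.7 -0.4 -1.6] q [ 0.3   0.63  1.23 -0.    1.28  1.51]
d [ 1.000e-01  8.000e-01 -1.187e+02] units [ 0.002 -0.004  0.593] rows 2.637646304691927
```

Request:
servo_tool(
  deltas=[
    [[0.001,-0.004,0.12],[0,0,0],0.3],
    [[0,0,0.15],[0,0,0],0.3],
    [[0,0,0.15],[0,0,0],0.3],
    [[0,0,0.1],[0,0,0],0.3],
    [[0,0,0.06],[0,0,0],0.3],
    [[0,0,0.02],[0,0,0],0.3],
    [[0,0,0],[0,0,0],0.3],
    [[0,0,0],[0,0,0],0.3],
  ],
)

```text
time_s: 6.55
eef_pos: [567.1, 299.2, 30.3]
ee_rot: [-0.0, 0.984, 0.178, 0.001]
force: [0.7, 0.3, -0.4]
grip_width: 0.474
grip_force: 40.8
```

Request:
servo_tool(
  deltas=[
    [[0,0,0.008],[0,0,0],0.3],
    [[0,0,0],[0,0,0],0.3],
    [[0,0,0],[0,0,0],0.3],
  ],
)

```text
time_s: 6.85
eef_pos: [566.6, 299.2, 27.8]
ee_rot: [-0.0, 0.984, 0.178, 0.0]
force: [0.4, -0.8, -0.5]
grip_width: 0.478
grip_force: 40.8
```

Request:
servo_tool(
  deltas=[
    [[0,0,0.006],[0,0,0],0.3],
    [[0,0,0],[0,0,0],0.3],
    [[0,0,0],[0,0,0],0.3],
  ],
)

```text
time_s: 7.15
eef_pos: [566.7, 299.2, 27.1]
ee_rot: [-0.0, 0.984, 0.178, 0.0]
force: [-2.2, -1.0, 5.2]
grip_width: 0.48
grip_force: 41.3
```

Request:
servo_tool(
  deltas=[
    [[0,0,0.006],[0,0,0],0.3],
    [[0,0,0],[0,0,0],0.3],
    [[0,0,0],[0,0,0],0.3],
  ],
)

```text
time_s: 7.45
eef_pos: [566.8, 299.3, 27.1]
ee_rot: [0.0, 0.984, 0.178, 0.001]
force: [-6.4, -3.5, 13.7]
grip_width: 0.479
grip_force: 42.2
```

Request:
servo_tool(
  deltas=[
    [[0,0,0.005],[0,0,0],0.3],
    [[0,0,0],[0,0,0],0.3],
    [[0,0,0],[0,0,0],0.3],
  ],
)

```text
time_s: 7.75
eef_pos: [566.9, 299.3, 27.1]
ee_rot: [0.0, 0.984, 0.178, 0.001]
force: [-9.1, -3.4, 20.8]
grip_width: 0.475
grip_force: 42.9
```

Contact is at TCP 27.1, which puts the underside at about 7 mm: the floor, since the rim would be about 15. I'll relax the press, release and rise.

Request:
servo_tool(
  deltas=[
    [[0,0,-0.01],[0,0,0],0.3],
    [[0,0,0],[0,0,0],0.45],
    [[0,0,0],[0,0,0],0.5],
    [[0,0,0],[0,0,0],0.55],
    [[0,0,0],[0,0,0],0.65],
    [[0,0,0],[0,0,0],0.75],
    [[0,0,0],[0,0,0],0.75],
    [[0,0,-0.03],[0,0,0],0.75],
  ],
)

```text
time_s: 8.55
eef_pos: [566.0, 299.0, 31.5]
ee_rot: [0.0, 0.984, 0.178, -0.001]
force: [0.2, -0.3, 1.2]
grip_width: 0.749
grip_force: 0.0
```

Request:
servo_tool(
  deltas=[
    [[0,0,-0.1],[0,0,0],0.75],
    [[0,0,-0.15],[0,0,0],0.75],
    [[0,0,-0.2],[0,0,0],0.75],
    [[0,0,-0.15],[0,0,0],0.75],
    [[0,0,0],[0,0,0],0.75],
    [[0,0,0],[0,0,0],0.75],
  ],
)

```text
time_s: 9.15
eef_pos: [566.5, 299.1, 152.5]
ee_rot: [-0.0, 0.984, 0.178, 0.0]
force: [-0.9, 0.1, -0.8]
grip_width: 0.746
grip_force: 0.0
```

```bash
python3 h.py byellow 140
python3 - <<'E'
from h import *
im=optics.capture('scene'); cv2.imwrite('pics/s2.png',im)
t=optics.capture('top'); cv2.imwrite('pics/t2.png',t)
E
```

```text
9.15 pos [566.5 299.1 152.5] tilt [0.0007 0.0002] yaw 0.3578 w 0.7463237941604659 F [-0.9  0.1 -0.8] q [0.3  0.63 1.22 0.   1.29 1.52]
d [  -6.  -672.3  -12.5] units [-1.206  3.138  0.062] rows 14.944256429065767
```

View pics/s2.png

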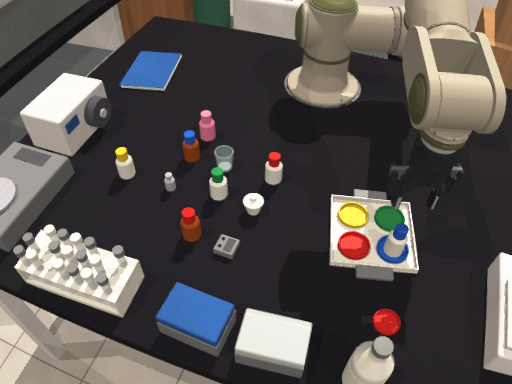

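Blue stands upright in the blue holder at (398,245). Next is yellow.

Request:
servo_tool(
  deltas=[
    [[-0.03,0.08,0],[0,0,0],0.8],
    [[-0.063,0.165,0],[0,0,0],0.8],
    [[-0.063,0.165,0],[0,0,0],0.8],
    [[-0.063,0.165,0],[0,0,0],0.8],
    [[-0.063,0.165,0],[0,0,0],0.8],
    [[-0.063,0.165,0],[0,0,0],0.8],
    [[-0.063,0.165,0],[0,0,0],0.8],
    [[-0.063,0.165,0],[0,0,0],0.8],
  ],
)

```text
time_s: 10.05
eef_pos: [563.9, 32.6, 151.3]
ee_rot: [-0.0, 0.984, 0.178, -0.001]
force: [0.6, 0.3, 0.3]
grip_width: 0.801
grip_force: 0.0
```

Request:
servo_tool(
  deltas=[
    [[-0.063,0.165,0],[0,0,0],0.8],
    [[-0.063,0.165,0],[0,0,0],0.8],
    [[-0.063,0.165,0],[0,0,0],0.8],
    [[-0.063,0.165,0],[0,0,0],0.8],
    [[-0.063,0.165,0],[0,0,0],0.8],
    [[-0.063,0.165,0],[0,0,0],0.8],
    [[-0.063,0.165,0],[0,0,0],0.8],
    [[-0.063,0.165,0],[0,0,0],0.8],
  ],
)

```text
time_s: 10.85
eef_pos: [561.6, -249.8, 151.2]
ee_rot: [-0.001, 0.984, 0.178, -0.001]
force: [-0.2, 1.0, 0.3]
grip_width: 0.799
grip_force: 0.0
```

Request:
servo_tool(
  deltas=[
    [[-0.06,0.15,0],[0,0,0],0.8],
    [[-0.06,0.15,0.03],[0,0,0],0.8],
    [[-0.06,0.15,0.03],[0,0,0],0.8],
    [[-0.035,0.09,0],[0,0,0],0.8],
    [[-0.016,0.043,0],[0,0,0],0.8],
    [[0,0,0],[0,0,0],0.8],
    [[0,0,0],[0,0,0],0.8],
    [[0,0,0],[0,0,0],0.8],
  ],
)

```text
time_s: 11.65
eef_pos: [560.6, -372.1, 140.3]
ee_rot: [-0.0, 0.984, 0.178, -0.0]
force: [-0.8, -0.1, 0.2]
grip_width: 0.8
grip_force: 0.0
```

```bash
python3 h.py byellow 20
```

```text
11.65 pos [ 560.6 -372.1  140.3] tilt [-0.      0.0002] yaw 0.3589 w 0.800256189722843 F [-0.8 -0.1  0.2] q [-0.76  0.71  1.11  0.    1.32  0.45]
d [-1.000e-01 -1.100e+00 -1.203e+02] units [-0.002  0.005  0.601] rows 2.6726577548740855
```

Request:
servo_tool(
  deltas=[
    [[0,0.005,0.12],[0,0,0],0.8],
    [[0,0,0.12],[0,0,0],0.8],
    [[0,0,0.12],[0,0,0],0.8],
    [[0,0,0.12],[0,0,0],0.8],
    [[0,0,0.08],[0,0,0],0.8],
    [[0,0,0.04],[0,0,0],0.8],
    [[0,0,0],[0,0,0],0.8],
    [[0,0,0],[0,0,0],0.8],
  ],
)

```text
time_s: 12.45
eef_pos: [561.2, -374.4, 21.2]
ee_rot: [0.001, 0.984, 0.178, 0.0]
force: [0.8, 0.8, -0.1]
grip_width: 0.801
grip_force: 0.0
```

Request:
servo_tool(
  deltas=[
    [[0,0,0],[0,0,0],0.6],
    [[0,0,0],[0,0,0],0.5],
    [[0,0,0],[0,0,0],0.4],
    [[0,0,0],[0,0,0],0.3],
    [[0,0,0],[0,0,0],0.3],
    [[0,0,0],[0,0,0],0.3],
    [[0,0,0],[0,0,0],0.3],
  ],
)

```text
time_s: 13.15
eef_pos: [561.1, -374.4, 21.3]
ee_rot: [0.001, 0.984, 0.178, 0.0]
force: [-0.7, 1.2, 6.2]
grip_width: 0.476
grip_force: 40.7
```

Request:
servo_tool(
  deltas=[
    [[0,0,-0.1],[0,0,0],0.3],
    [[0,0,-0.15],[0,0,0],0.3],
    [[0,0,-0.15],[0,0,0],0.3],
    [[0,0,-0.15],[0,0,0],0.3],
    [[0,0,-0.1],[0,0,0],0.3],
    [[0,0,0],[0,0,0],0.3],
    [[0,0,0],[0,0,0],0.3],
  ],
)

```text
time_s: 13.85
eef_pos: [560.5, -373.9, 149.1]
ee_rot: [-0.0, 0.984, 0.178, -0.0]
force: [-0.4, 0.1, -0.2]
grip_width: 0.474
grip_force: 40.6
```

```bash
python3 h.py nyellow 150
```

```text
13.85 pos [ 560.5 -373.9  149.1] tilt [-0.0007  0.0007] yaw 0.3578 w 0.47387690136791016 F [-0.4  0.1 -0.2] q [-0.76  0.71  1.09  0.    1.34  0.45]
d [-59.5 569.1   0.9] units [ 7.18e-01 -2.77e+00 -2.00e-03] rows 12.716249565494643
```

Request:
servo_tool(
  deltas=[
    [[0.02,-0.08,0],[0,0,0],0.3],
    [[0.043,-0.165,0],[0,0,0],0.3],
    [[0.043,-0.165,0],[0,0,0],0.3],
    [[0.043,-0.165,0],[0,0,0],0.3],
    [[0.043,-0.165,0],[0,0,0],0.3],
    [[0.043,-0.165,0],[0,0,0],0.3],
    [[0.043,-0.165,0],[0,0,0],0.3],
    [[0.043,-0.165,0],[0,0,0],0.3],
  ],
)

```text
time_s: 14.65
eef_pos: [533.3, -118.6, 148.3]
ee_rot: [-0.001, 0.984, 0.178, -0.001]
force: [-0.0, 0.8, -0.2]
grip_width: 0.478
grip_force: 40.6
```

Request:
servo_tool(
  deltas=[
    [[0.043,-0.165,0],[0,0,0],0.3],
    [[0.043,-0.165,0],[0,0,0],0.3],
    [[0.043,-0.165,0],[0,0,0],0.3],
    [[0.043,-0.165,0],[0,0,0],0.3],
    [[0.043,-0.165,0],[0,0,0],0.3],
    [[0.043,-0.165,0],[0,0,0],0.3],
    [[0.043,-0.165,0],[0,0,0],0.3],
    [[0.043,-0.165,0],[0,0,0],0.3],
  ],
)

```text
time_s: 15.45
eef_pos: [505.2, 152.4, 148.4]
ee_rot: [-0.0, 0.984, 0.178, -0.001]
force: [0.9, -1.0, -1.5]
grip_width: 0.479
grip_force: 40.6
```

Request:
servo_tool(
  deltas=[
    [[0.03,-0.12,0],[0,0,0],0.3],
    [[0.015,-0.06,0],[0,0,0],0.3],
    [[0.008,-0.035,0],[0,0,0],0.3],
    [[0,0,0],[0,0,0],0.3],
    [[0,0,0],[0,0,0],0.3],
    [[0,0,0],[0,0,0],0.3],
  ],
)

```text
time_s: 16.05
eef_pos: [501.4, 194.2, 150.0]
ee_rot: [0.0, 0.984, 0.177, -0.0]
force: [0.3, 0.0, 0.1]
grip_width: 0.476
grip_force: 40.7
```

```bash
python3 h.py nyellow 30
```

```text
16.05 pos [501.4 194.2 150. ] tilt [-0.0001 -0.0001] yaw 0.3566 w 0.4764726929212062 F [0.3 0.  0.1] q [ 0.15  0.42  1.57 -0.    1.15  1.37]
d [  -0.4    1.  -120. ] units [-0.    -0.006  0.6  ] rows 2.666949489591802
```

Grip was 1 mm higher on this one, so contact is due at TCP about 28.

Request:
servo_tool(
  deltas=[
    [[0,-0.005,0.12],[0,0,0],0.3],
    [[0,0,0.15],[0,0,0],0.3],
    [[0,0,0.15],[0,0,0],0.3],
    [[0,0,0.1],[0,0,0],0.3],
    [[0,0,0.06],[0,0,0],0.3],
    [[0,0,0.02],[0,0,0],0.3],
    [[0,0,0.005],[0,0,0],0.3],
    [[0,0,0],[0,0,0],0.3],
  ],
)

```text
time_s: 16.85
eef_pos: [501.4, 196.0, 30.0]
ee_rot: [0.0, 0.984, 0.178, 0.001]
force: [1.2, -0.0, -1.0]
grip_width: 0.478
grip_force: 40.7
```

Request:
servo_tool(
  deltas=[
    [[0,0,0.007],[0,0,0],0.3],
    [[0,0,0],[0,0,0],0.3],
    [[0,0,0],[0,0,0],0.3],
  ],
)

```text
time_s: 17.15
eef_pos: [501.3, 196.1, 28.2]
ee_rot: [0.0, 0.984, 0.178, 0.001]
force: [-0.0, 0.2, 3.3]
grip_width: 0.474
grip_force: 40.9
```

Request:
servo_tool(
  deltas=[
    [[0,0,0.005],[0,0,0],0.3],
    [[0,0,0],[0,0,0],0.3],
    [[0,0,0],[0,0,0],0.3],
  ],
)

```text
time_s: 17.45
eef_pos: [501.4, 196.1, 28.2]
ee_rot: [0.0, 0.984, 0.178, 0.001]
force: [-3.5, -0.8, 13.7]
grip_width: 0.481
grip_force: 41.9
```

Request:
servo_tool(
  deltas=[
    [[0,0,-0.006],[0,0,0],0.3],
    [[0,0,0],[0,0,0],0.45],
    [[0,0,0],[0,0,0],0.5],
    [[0,0,0],[0,0,0],0.55],
    [[0,0,0],[0,0,0],0.65],
    [[0,0,0],[0,0,0],0.75],
    [[0,0,0],[0,0,0],0.75],
    [[0,0,-0.03],[0,0,0],0.75],
  ],
)

```text
time_s: 18.25
eef_pos: [500.4, 195.9, 33.5]
ee_rot: [-0.0, 0.984, 0.178, -0.001]
force: [0.4, -1.0, 0.1]
grip_width: 0.749
grip_force: 0.0
```

Request:
servo_tool(
  deltas=[
    [[0,0,-0.1],[0,0,0],0.75],
    [[0,0,-0.15],[0,0,0],0.75],
    [[0,0,-0.2],[0,0,0],0.75],
    [[0,0,-0.15],[0,0,0],0.75],
    [[0,0,0],[0,0,0],0.75],
    [[0,0,0],[0,0,0],0.75],
  ],
)

```text
time_s: 18.85
eef_pos: [500.8, 196.0, 154.2]
ee_rot: [0.0, 0.984, 0.178, 0.0]
force: [-0.7, 0.2, 0.3]
grip_width: 0.75
grip_force: 0.0
```

```bash
python3 h.py bgreen 140
```

```text
18.85 pos [500.8 196.  154.2] tilt [0.0008 0.0001] yaw 0.3578 w 0.7502552242491883 F [-0.7  0.2  0.3] q [0.16 0.41 1.57 0.   1.16 1.37]
d [  42.7 -320.4  -14.2] units [-0.361  1.575  0.071] rows 7.190402902630614
```

Request:
servo_tool(
  deltas=[
    [[-0.018,0.08,0],[0,0,0],0.8],
    [[-0.036,0.157,0],[0,0,0],0.8],
    [[-0.036,0.157,0],[0,0,0],0.8],
    [[-0.036,0.157,0],[0,0,0],0.8],
    [[-0.036,0.157,0],[0,0,0],0.8],
    [[-0.036,0.157,0],[0,0,0],0.8],
    [[-0.036,0.157,0],[0,0,0],0.8],
    [[-0.036,0.157,0],[0,0,0],0.8],
  ],
)

```text
time_s: 19.65
eef_pos: [532.2, -44.9, 152.5]
ee_rot: [-0.001, 0.984, 0.178, -0.001]
force: [1.0, -0.6, -0.7]
grip_width: 0.796
grip_force: 0.0
```

Request:
servo_tool(
  deltas=[
    [[-0.036,0.157,0],[0,0,0],0.8],
    [[-0.03,0.13,0.035],[0,0,0],0.8],
    [[-0.017,0.07,0.036],[0,0,0],0.8],
    [[-0.008,0.038,0],[0,0,0],0.8],
    [[0,0,0],[0,0,0],0.8],
    [[0,0,0],[0,0,0],0.8],
    [[0,0,0],[0,0,0],0.8],
  ],
)

```text
time_s: 20.35
eef_pos: [543.5, -123.2, 139.9]
ee_rot: [0.0, 0.984, 0.179, 0.0]
force: [0.2, -0.1, 0.4]
grip_width: 0.796
grip_force: 0.0
```

```bash
python3 h.py bgreen 20
```

```text
20.35 pos [ 543.5 -123.2  139.9] tilt [0.0002 0.    ] yaw 0.359 w 0.7964027032761712 F [ 0.2 -0.1  0.4] q [-0.43  0.47  1.52  0.    1.15  0.78]
d [  -0.    -1.2 -119.9] units [-0.002  0.006  0.6  ] rows 2.6656737997743605
```

Request:
servo_tool(
  deltas=[
    [[0,0.003,0.12],[0,0,0],0.8],
    [[0,0,0.12],[0,0,0],0.8],
    [[0,0,0.12],[0,0,0],0.8],
    [[0,0,0.12],[0,0,0],0.8],
    [[0,0,0.08],[0,0,0],0.8],
    [[0,0,0.04],[0,0,0],0.8],
    [[0,0,0],[0,0,0],0.8],
    [[0,0,0],[0,0,0],0.8],
  ],
)

```text
time_s: 21.15
eef_pos: [544.2, -124.6, 20.6]
ee_rot: [0.0, 0.984, 0.178, 0.001]
force: [0.1, -0.0, -0.3]
grip_width: 0.8
grip_force: 0.0
```

Request:
servo_tool(
  deltas=[
    [[0,0,0],[0,0,0],0.6],
    [[0,0,0],[0,0,0],0.5],
    [[0,0,0],[0,0,0],0.4],
    [[0,0,0],[0,0,0],0.3],
    [[0,0,0],[0,0,0],0.3],
    [[0,0,0],[0,0,0],0.3],
    [[0,0,0],[0,0,0],0.3],
  ],
)

```text
time_s: 21.85
eef_pos: [544.1, -124.8, 20.7]
ee_rot: [0.0, 0.984, 0.178, 0.001]
force: [-1.6, 1.2, 4.9]
grip_width: 0.476
grip_force: 40.5
```

Request:
servo_tool(
  deltas=[
    [[0,0,-0.1],[0,0,0],0.3],
    [[0,0,-0.15],[0,0,0],0.3],
    [[0,0,-0.15],[0,0,0],0.3],
    [[0,0,-0.15],[0,0,0],0.3],
    [[0,0,-0.1],[0,0,0],0.3],
    [[0,0,0],[0,0,0],0.3],
    [[0,0,0],[0,0,0],0.3],
  ],
)

```text
time_s: 22.55
eef_pos: [543.4, -124.6, 149.2]
ee_rot: [-0.0, 0.984, 0.178, -0.0]
force: [0.0, 0.4, -1.1]
grip_width: 0.474
grip_force: 40.9
```

```bash
python3 h.py ngreen 150
python3 - <<'E'
from h import *
im=optics.capture('scene'); cv2.imwrite('pics/s3.png',im)
E
```

```text
22.55 pos [ 543.4 -124.6  149.2] tilt [-0.0004  0.0002] yaw 0.3578 w 0.47371906665232494 F [ 0.   0.4 -1.1] q [-0.44  0.46  1.51  0.    1.17  0.78]
d [-60.9 403.8   0.8] units [ 0.422 -1.998 -0.004] rows 9.07373900804345
```

View pics/s3.png

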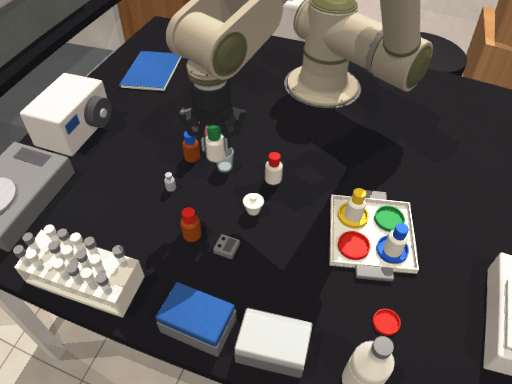

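Green is held at (213,145), and yellow stands in its holder at (356,207).

Request:
servo_tool(
  deltas=[
    [[0.02,-0.1,0],[0,0,0],0.3],
    [[0.034,-0.16,0],[0,0,0],0.3],
    [[0.034,-0.16,0],[0,0,0],0.3],
    [[0.034,-0.16,0],[0,0,0],0.3],
    [[0.034,-0.16,0],[0,0,0],0.3],
    [[0.034,-0.16,0],[0,0,0],0.3],
    [[0.034,-0.16,0],[0,0,0],0.3],
    [[0.034,-0.16,0],[0,0,0],0.3],
  ],
)

```text
time_s: 23.4
eef_pos: [505.6, 123.2, 148.3]
ee_rot: [-0.0, 0.984, 0.178, -0.001]
force: [0.4, -0.0, -1.0]
grip_width: 0.476
grip_force: 40.9
```

Request:
servo_tool(
  deltas=[
    [[0.034,-0.16,0],[0,0,0],0.3],
    [[0.034,-0.16,0],[0,0,0],0.3],
    [[0.034,-0.16,0],[0,0,0],0.3],
    [[0.03,-0.15,0],[0,0,0],0.3],
    [[0.02,-0.1,0],[0,0,0],0.3],
    [[0.012,-0.048,0],[0,0,0],0.3],
    [[0,0,0],[0,0,0],0.3],
    [[0,0,0],[0,0,0],0.3],
  ],
)

```text
time_s: 24.2
eef_pos: [482.8, 278.4, 149.1]
ee_rot: [0.0, 0.984, 0.178, -0.001]
force: [0.5, -0.8, -1.9]
grip_width: 0.481
grip_force: 40.9
```

```bash
python3 h.py ngreen 30
```

```text
24.2 pos [482.8 278.4 149.1] tilt [-0.001  -0.0006] yaw 0.3574 w 0.4805793273945106 F [ 0.5 -0.8 -1.9] q [ 0.31  0.46  1.51 -0.    1.17  1.53]
d [  -0.3    0.8 -119.1] units [ 0.001 -0.005  0.595] rows 2.646377364774963
```

Request:
servo_tool(
  deltas=[
    [[0,-0.004,0.12],[0,0,0],0.3],
    [[0,0,0.15],[0,0,0],0.3],
    [[0,0,0.15],[0,0,0],0.3],
    [[0,0,0.1],[0,0,0],0.3],
    [[0,0,0.06],[0,0,0],0.3],
    [[0,0,0.02],[0,0,0],0.3],
    [[0,0,0.005],[0,0,0],0.3],
    [[0,0,0],[0,0,0],0.3],
  ],
)

```text
time_s: 25.0
eef_pos: [483.1, 279.9, 29.6]
ee_rot: [-0.0, 0.984, 0.178, 0.001]
force: [-0.1, 0.4, -0.8]
grip_width: 0.478
grip_force: 40.9
```

Request:
servo_tool(
  deltas=[
    [[0,0,0.007],[0,0,0],0.3],
    [[0,0,0],[0,0,0],0.3],
    [[0,0,0],[0,0,0],0.3],
  ],
)

```text
time_s: 25.3
eef_pos: [482.8, 280.0, 27.7]
ee_rot: [-0.0, 0.984, 0.178, 0.0]
force: [0.4, 0.7, 0.6]
grip_width: 0.48
grip_force: 41.1
```

Request:
servo_tool(
  deltas=[
    [[0,0,0.005],[0,0,0],0.3],
    [[0,0,0],[0,0,0],0.3],
    [[0,0,0],[0,0,0],0.3],
  ],
)

```text
time_s: 25.6
eef_pos: [482.8, 280.0, 27.7]
ee_rot: [0.0, 0.984, 0.178, 0.001]
force: [-4.6, -2.0, 10.8]
grip_width: 0.474
grip_force: 42.1
```

Request:
servo_tool(
  deltas=[
    [[0,0,-0.006],[0,0,0],0.3],
    [[0,0,0],[0,0,0],0.45],
    [[0,0,0],[0,0,0],0.5],
    [[0,0,0],[0,0,0],0.55],
    [[0,0,0],[0,0,0],0.65],
    [[0,0,0],[0,0,0],0.75],
    [[0,0,0],[0,0,0],0.75],
    [[0,0,-0.03],[0,0,0],0.75],
  ],
)

```text
time_s: 26.4
eef_pos: [482.1, 279.7, 33.1]
ee_rot: [0.0, 0.984, 0.178, -0.001]
force: [-0.2, -0.6, 0.6]
grip_width: 0.753
grip_force: 0.0
```

Request:
servo_tool(
  deltas=[
    [[0,0,-0.1],[0,0,0],0.75],
    [[0,0,-0.15],[0,0,0],0.75],
    [[0,0,-0.2],[0,0,0],0.75],
    [[0,0,-0.15],[0,0,0],0.75],
    [[0,0,0],[0,0,0],0.75],
    [[0,0,0],[0,0,0],0.75],
  ],
)

```text
time_s: 27.0
eef_pos: [482.5, 279.9, 153.8]
ee_rot: [-0.0, 0.984, 0.178, 0.0]
force: [-0.0, -0.0, -0.2]
grip_width: 0.748
grip_force: 0.0
```

```bash
python3 h.py bred 140
```

```text
27.0 pos [482.5 279.9 153.8] tilt [0.0007 0.0003] yaw 0.3578 w 0.7480526251465119 F [-0.  -0.  -0.2] q [0.32 0.45 1.51 0.   1.18 1.53]
d [ -33.  -297.5  -13.8] units [-0.675  1.336  0.069] rows 6.658848941930796
```

Request:
servo_tool(
  deltas=[
    [[-0.04,0.08,0],[0,0,0],0.8],
    [[-0.08,0.158,0],[0,0,0],0.8],
    [[-0.08,0.158,0],[0,0,0],0.8],
    [[-0.08,0.158,0],[0,0,0],0.8],
    [[-0.08,0.158,0],[0,0,0],0.8],
    [[-0.08,0.158,0],[0,0,0],0.8],
    [[-0.08,0.158,0],[0,0,0],0.8],
    [[-0.07,0.14,0],[0,0,0],0.8],
  ],
)

```text
time_s: 27.8
eef_pos: [452.7, 18.4, 152.3]
ee_rot: [-0.0, 0.984, 0.178, -0.001]
force: [1.3, 1.0, 0.2]
grip_width: 0.801
grip_force: 0.0
```

Request:
servo_tool(
  deltas=[
    [[-0.05,0.1,0.035],[0,0,0],0.8],
    [[-0.025,0.05,0.034],[0,0,0],0.8],
    [[-0.01,0.018,0],[0,0,0],0.8],
    [[0,0,0],[0,0,0],0.8],
    [[0,0,0],[0,0,0],0.8],
    [[0,0,0],[0,0,0],0.8],
  ],
)

```text
time_s: 28.4
eef_pos: [449.8, -16.9, 139.8]
ee_rot: [0.0, 0.984, 0.179, 0.0]
force: [0.2, -0.3, 0.2]
grip_width: 0.8
grip_force: 0.0
```

```bash
python3 h.py bred 20
```

```text
28.4 pos [449.8 -16.9 139.8] tilt [0.0003 0.    ] yaw 0.359 w 0.7999607969480499 F [ 0.2 -0.3  0.2] q [-0.3   0.25  1.84  0.    1.05  0.91]
d [  -0.3   -0.7 -119.8] units [-0.003  0.003  0.599] rows 2.66315850243944
```

Request:
servo_tool(
  deltas=[
    [[-0.002,0.002,0.12],[0,0,0],0.8],
    [[0,0,0.12],[0,0,0],0.8],
    [[0,0,0.12],[0,0,0],0.8],
    [[0,0,0.12],[0,0,0],0.8],
    [[0,0,0.08],[0,0,0],0.8],
    [[0,0,0.04],[0,0,0],0.8],
    [[0,0,0],[0,0,0],0.8],
    [[0,0,0],[0,0,0],0.8],
  ],
)

```text
time_s: 29.2
eef_pos: [449.9, -18.1, 20.3]
ee_rot: [0.0, 0.984, 0.178, 0.0]
force: [0.2, 0.1, 0.4]
grip_width: 0.8
grip_force: 0.0
```

Request:
servo_tool(
  deltas=[
    [[0,0,0],[0,0,0],0.6],
    [[0,0,0],[0,0,0],0.5],
    [[0,0,0],[0,0,0],0.4],
    [[0,0,0],[0,0,0],0.3],
    [[0,0,0],[0,0,0],0.3],
    [[0,0,0],[0,0,0],0.3],
    [[0,0,0],[0,0,0],0.3],
  ],
)

```text
time_s: 29.9
eef_pos: [449.8, -18.2, 20.6]
ee_rot: [0.0, 0.984, 0.178, 0.001]
force: [-1.8, 1.8, 8.2]
grip_width: 0.472
grip_force: 39.8
```

Request:
servo_tool(
  deltas=[
    [[0,0,-0.1],[0,0,0],0.3],
    [[0,0,-0.15],[0,0,0],0.3],
    [[0,0,-0.15],[0,0,0],0.3],
    [[0,0,-0.15],[0,0,0],0.3],
    [[0,0,-0.1],[0,0,0],0.3],
    [[0,0,0],[0,0,0],0.3],
    [[0,0,0],[0,0,0],0.3],
  ],
)

```text
time_s: 30.6
eef_pos: [449.2, -18.1, 149.4]
ee_rot: [-0.0, 0.984, 0.178, -0.0]
force: [0.8, 1.3, -1.5]
grip_width: 0.477
grip_force: 40.9
```

```bash
python3 h.py nred 150
python3 - <<'E'
from h import *
np.set_printoptions(precision=1,suppress=True)
t=optics.capture('top'); s=optics.capture('scene'); cv2.imwrite('pics/t4.png',t); cv2.imwrite('pics/s4.png',s)
for k,p in(('red',(178,173)),('green',(157,206))):
    a=blob(s,'red',(353,245)); print(a, a and plane('scene',a[0],6))
E
```

```text
30.6 pos [449.2 -18.1 149.4] tilt [-0.0001  0.0001] yaw 0.3577 w 0.47656939406323023 F [ 0.8  1.3 -1.5] q [-0.3   0.24  1.83  0.    1.08  0.91]
d [136.2 232.7   0.6] units [ 1.045 -0.851 -0.003] rows 5.992060177448895
(array([353.4, 245. ]), array([ 32,  29, 726], dtype=int32)) [583.8 213.6   6. ]
(array([353.4, 245. ]), array([ 32,  29, 726], dtype=int32)) [583.8 213.6   6. ]
```

View pics/s4.png

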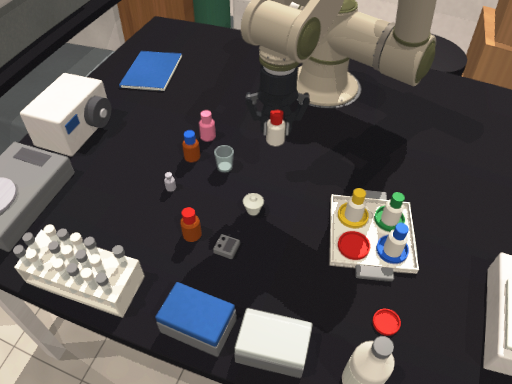

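Three bottles are placed and red is held at (276,130). I'll carry it over.

Request:
servo_tool(
  deltas=[
    [[0.06,-0.05,0],[0,0,0],0.3],
    [[0.14,-0.114,0],[0,0,0],0.3],
    [[0.14,-0.114,0],[0,0,0],0.3],
    [[0.14,-0.114,0],[0,0,0],0.3],
    [[0.14,-0.114,0],[0,0,0],0.3],
    [[0.14,-0.114,0],[0,0,0],0.3],
    [[0.14,-0.114,0],[0,0,0],0.3],
    [[0.09,-0.075,0],[0,0,0],0.3],
  ],
)

```text
time_s: 31.5
eef_pos: [578.4, 204.7, 147.9]
ee_rot: [-0.0, 0.984, 0.179, -0.001]
force: [0.5, 0.2, -0.2]
grip_width: 0.477
grip_force: 40.9
```

Request:
servo_tool(
  deltas=[
    [[0.055,-0.042,0],[0,0,0],0.3],
    [[0,0,0],[0,0,0],0.3],
    [[0,0,0],[0,0,0],0.3],
    [[0,0,0],[0,0,0],0.3],
  ],
)

```text
time_s: 31.9
eef_pos: [585.2, 213.6, 149.3]
ee_rot: [0.0, 0.984, 0.178, -0.001]
force: [0.9, 0.2, -0.3]
grip_width: 0.479
grip_force: 40.9
```

```bash
python3 h.py nred 30
```

```text
31.9 pos [585.2 213.6 149.3] tilt [-0.001  -0.0003] yaw 0.357 w 0.4789832025636798 F [ 0.9  0.2 -0.3] q [ 0.16  0.6   1.29 -0.    1.26  1.38]
d [   0.2    1.  -119.3] units [ 0.003 -0.004  0.596] rows 2.650927144221256
```

Request:
servo_tool(
  deltas=[
    [[0,-0.002,0.12],[0,0,0],0.3],
    [[0,0,0.15],[0,0,0],0.3],
    [[0,0,0.15],[0,0,0],0.3],
    [[0,0,0.1],[0,0,0],0.3],
    [[0,0,0.06],[0,0,0],0.3],
    [[0,0,0.02],[0,0,0],0.3],
    [[0,0,0.005],[0,0,0],0.3],
    [[0,0,0],[0,0,0],0.3],
  ],
)

```text
time_s: 32.7
eef_pos: [586.0, 214.8, 29.7]
ee_rot: [0.0, 0.984, 0.178, 0.001]
force: [0.8, -0.5, -0.9]
grip_width: 0.473
grip_force: 40.9
```

Request:
servo_tool(
  deltas=[
    [[0,0,0.007],[0,0,0],0.3],
    [[0,0,0],[0,0,0],0.3],
    [[0,0,0],[0,0,0],0.3],
  ],
)

```text
time_s: 33.0
eef_pos: [585.6, 214.9, 27.7]
ee_rot: [0.0, 0.984, 0.178, 0.0]
force: [-0.3, 0.4, 0.7]
grip_width: 0.477
grip_force: 41.0
```

Request:
servo_tool(
  deltas=[
    [[0,0,0.005],[0,0,0],0.3],
    [[0,0,0],[0,0,0],0.3],
    [[0,0,0],[0,0,0],0.3],
  ],
)

```text
time_s: 33.3
eef_pos: [585.7, 214.9, 27.6]
ee_rot: [0.0, 0.984, 0.178, 0.0]
force: [-3.9, -0.7, 9.0]
grip_width: 0.476
grip_force: 41.8
```

Release, rise, then draw back clear of the tray.

Request:
servo_tool(
  deltas=[
    [[0,0,-0.006],[0,0,0],0.3],
    [[0,0,0],[0,0,0],0.45],
    [[0,0,0],[0,0,0],0.5],
    [[0,0,0],[0,0,0],0.55],
    [[0,0,0],[0,0,0],0.65],
    [[0,0,0],[0,0,0],0.75],
    [[0,0,0],[0,0,0],0.75],
    [[0,0,-0.03],[0,0,0],0.75],
  ],
)

```text
time_s: 34.1
eef_pos: [585.0, 214.7, 33.0]
ee_rot: [0.0, 0.984, 0.178, -0.001]
force: [-0.4, -0.4, -0.3]
grip_width: 0.746
grip_force: 0.0
```

Request:
servo_tool(
  deltas=[
    [[0,0,-0.1],[0,0,0],0.75],
    [[0,0,-0.15],[0,0,0],0.75],
    [[0,0,-0.2],[0,0,0],0.75],
    [[0,0,-0.2],[0,0,0],0.75],
    [[0,0,-0.1],[0,0,0],0.75],
    [[0,0,0],[0,0,0],0.75],
  ],
)

```text
time_s: 34.7
eef_pos: [586.6, 215.1, 187.4]
ee_rot: [0.0, 0.984, 0.178, 0.003]
force: [0.3, -0.4, -0.4]
grip_width: 0.753
grip_force: 0.0
```

Request:
servo_tool(
  deltas=[
    [[-0.05,0.1,0],[0,0,0],0.75],
    [[-0.1,0.15,0],[0,0,0],0.75],
    [[-0.1,0.15,0],[0,0,0],0.75],
    [[-0.1,0.15,0],[0,0,0],0.75],
    [[-0.1,0.15,0],[0,0,0],0.75],
    [[-0.1,0.15,0],[0,0,0],0.75],
    [[-0.05,0.08,0],[0,0,0],0.75],
    [[0,0,0],[0,0,0],0.75],
  ],
)

```text
time_s: 35.5
eef_pos: [537.5, -3.3, 182.7]
ee_rot: [-0.0, 0.984, 0.176, -0.001]
force: [-0.1, -0.1, -0.4]
grip_width: 0.751
grip_force: 0.0
```

Request:
servo_tool(
  deltas=[
    [[0,0,0],[0,0,0],0.75],
    [[0,0,0],[0,0,0],0.75],
    [[0,0,0],[0,0,0],0.75],
  ],
)

```text
time_s: 35.8
eef_pos: [538.2, -0.5, 183.3]
ee_rot: [-0.0, 0.984, 0.179, -0.0]
force: [-0.3, 0.0, -0.4]
grip_width: 0.751
grip_force: 0.0
```

Run:
```python
from h import *
np.set_printoptions(precision=1,suppress=True)
t=optics.capture('top'); s=optics.capture('scene'); cv2.imwrite('pics/t5.png',t)
cv2.imwrite('pics/s5.png',np.hstack([cv2.resize(s[180:280,315:425],(440,400)),cv2.resize(t[145:235,125:215],(360,400))]))
for k,n in (('red','Ared'),('blue','Ablue')):
    p,q={'Ared':((291,140),(189,216)),'Ablue':((329,216),(190,137))}[n]
    a=blob(t,k,p); b=blob(s,k,q); print(n,a and a[0],b and b[0])
```

```text
Ared [291.4 138.9] [188.2 215. ]
Ablue [329.4 214.8] [189.1 136.4]
```

View pics/s5.png

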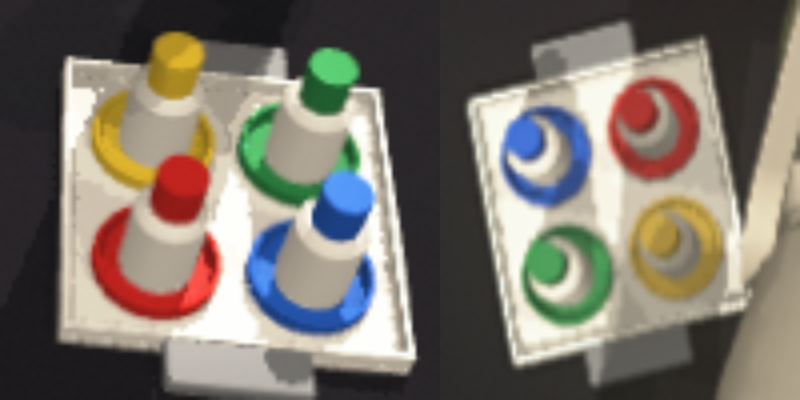

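All four stand upright and centred in the holder of their own colour. The amber caps are unchanged to within 0.2 px. Handing in.

```bash
python3 -c "
from rig import ctrl
print(ctrl.finish_job())"
```

```text
the job is handed in; nothing more can be done
None
```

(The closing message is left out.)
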